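# Sweep the pipe nuts into the parts pan

### The arm

A 7-joint arm with a two-finger parallel gripper is mounted at the origin on the work surface. World frame = base frame: x ahead of the robot, y to its left, z up, the work surface at z = 0. Lengths are in m, angles in rad, forces in N, time in s.
With the tool pointing down it reaches from about 0.35 to 0.9 m from the base axis. Payload 8.1 kg.
Tool frame: the origin (TCP) lies midway between the tips of the shut fingers; the grasp point (between the pads) lies behind it (pinch_z is the z of the grasp point in the tool frame, in m); z points along the fingers, y is the line along which they close (so a half turn about z gives the same grasp; the last joint's range is limited). The gripper opens to 85 mm and grips with 20 to 120 N. Pads are 22 mm wide; open, the fingers measure 114 mm over their backs; the gripper's body (76 mm by 85 mm) begins 54 mm behind the grasp point. The pads swing forward as they close: fully open they stand 13 mm farther back than shut.
Start: joints at [1.08, 0.434, 0.025, 1.573, -0.012, 1.134, -0.075], TCP at [0.236, -0.579, 0.231] pointing down, gripper open.
Joint ranges: [-2.62, 2.62], [-0.44, 2.09], [-1.27, 1.32], [0.08, 2.57], [-1.32, 4.46], [0.12, 2], [-2.74, 2.74]. Speed limits (rad/s): [2.22, 2.22, 3.01, 3.01, 3.14, 3.14, 3.14].

### API

Orientations are given as [roll, pitch, yaw] about the fixed x, y, z axes, in that order (R = Rz(yaw) Ry(pitch) Rx(roll)).
In Python, from workcell import * gives the robot as it stands.
- The arm moves only by the tool carry_out, never from a script. Its argument "motion" is a list of rows, each a list of 3 entries, a list of its own where there are three numbers: the gripper's target within -1 to 1 (fully open at 1, half-way at 0, shut at -1), then the shift along the tool's x, y, z in m, then the turn about the tool's z in rad. In form: [[jaw, [dx, dy, dz], twist], ...]. A call has 1 to 20 rows; each row is the pose to reach, as a shift and turn from the pose commanded when the call began, along the tool's axes at that moment; what a row does not reach only later rows make up. A row lasts 1/12 s, in which the tool goes at most 41.7 mm and 7.16 degrees, less where a joint would pass 70% of its speed; a pose out of reach is approached as far as the arm can. A call with a gripper value outside its range is refused whole. The fingers move at their own pace and stop on an object; "force" is the grip in N (left out, the last holds). Time passes only in rows, so rows that repeat a pose let the fingers close. It gives the time, the measured TCP pose, the force, the opening and the grip force at its end, in the units of the state.
- get_obs(): the state, without advancing time (a new reading comes with each control period).
- grab_frame(name): name is "side" or "top" or "wrist"; returns the picture (400x640x3 uint8, red, green, blue); there is no depth.
- camera_model(name): a dict with "fx", "fy", "cx", "cy" (pixels), "origin" and "orientation" of the camera in the world; the wrist camera has in their place "hand_eye" (4x4, takes a point from camera to tool coordinates, whose origin is the TCP and whose axes are the flange's). Camera axes: x right, y up, looking along -z (the intrinsics and any distortion apply to the point x, -y, -z); pixel columns grow to the right and rows downward; lengths in m; the calibration is good to about 2 mm. A picture is of the moment at which its call begins: read the wrist's pose just before it. camera_model takes no time and is no camera call.
- hand_in(): hands the job in; it is judged then, once.
Trained networks look in the newest picture that a camera, given by its name, has taken for a name from the list of things; names that differ only in an ending like _2 or _b are one class to them, and where a whole thing is asked for, a point or a joint stands for the part that bears it (a point fixed in the world has none). Each returns a list of dicts, best first, with "confidence" (0 to 1); they miss things now and then, are a little off and sometimes report something else, mostly with a low value. They report only what shows in the picture. A call takes as long as a camera call.
- spot_in(camera, label): "bbox" ([left, top, right, bottom] in pixels, round what is visible of it).
The state is a dict: "t": time; "joint_pos": joint angles; "joint_vel": joint speeds; "tau": joint torques, N m; "tool_pos": TCP position; "ee_rot": TCP orientation; "contact_force": force on the tool from outside, world axes, zero at the start; "wrist_torque": the same for the moment, N m; "width": finger opening in m; "gripper_force": force on a finger pad.
Only numpy, scipy, OpenCV 4.12 (cv2) and the standard library are available. Lean on these libraries where they do the work, as an engineer would, in place of code of your own. Each camera call takes 0.05 s, during which the arm holds its last target. There are 200 camera calls.

### The job

Clear the bench in front of the viscosity bath: with your fingertips, push the three loose brass nuts along the bench and up the lip of the steel parts pan, until all three lie wholly inside it, past the lip. Only push them: do not pick up or lift a nut, and leave the bath cover, the jar and the rubber stopper where they stand.

Things in the scene. Friction and masses are not known exactly. Their poses are not given: they have to be found in the camera images.
- pan: steel pan fixed to the bench, one side open. Origin: on the bench under mid-floor; z up, x from the mouth inwards, y across. Floor 2 mm above the bench, x -55 (mouth) to +55 mm (back), y -75 to +75. Back and side walls 4 mm thick, 30 mm high above the bench. Before the mouth a smooth full-width ramp (lip) rises from the bench at x -75 to 2 mm at x -55, so parts slide in
- nut0: loose brass hexagon pipe nut lying flat, 24 mm across flats (27.7 mm across corners), 13 mm high, about 38 g; the three are alike. Origin: centre of its underside; z up
- nut1: loose brass hexagon pipe nut lying flat, 24 mm across flats (27.7 mm across corners), 13 mm high, about 38 g; the three are alike. Origin: centre of its underside; z up
- nut2: loose brass hexagon pipe nut lying flat, 24 mm across flats (27.7 mm across corners), 13 mm high, about 38 g; the three are alike. Origin: centre of its underside; z up
- cover: bystander: loose round black bath cover, 90 mm diameter, 10 mm thick, with a small red knob on top (34 mm high in all), 0.35 kg. Origin: centre of its underside
- jar: bystander: small amber glass jar with white cap, 48 mm diameter, 55 mm high, 0.12 kg. Origin: centre of its underside
- stopper: bystander: brown rubber stopper standing on its wide end, 40 mm diameter at the foot, 32 mm at the top, 34 mm high, 0.06 kg. Origin: centre of its underside

How it is judged:
At the end, for the whole second after the job is handed in: Each nut lies wholly inside the pan, past the lip (its centre at least 11 mm behind the mouth, between the walls), low in the pan (underside origin under 20 mm above the bench) and at rest (under 20 mm/s) (x of nut0 in the frame of pan between -0.044 and 0.055 m and y of nut0 in the frame of pan between -0.075 and 0.075 m and height (world z) of each of nut0, nut1, nut2 below 0.02 m and linear speed of each of nut0, nut1, nut2 below 0.02 m/s and x of nut1 in the frame of pan between -0.044 and 0.055 m and y of nut1 in the frame of pan between -0.075 and 0.075 m and x of nut2 in the frame of pan between -0.044 and 0.055 m and y of nut2 in the frame of pan between -0.075 and 0.075 m); the robot touches nothing.
It fails at once if a nut is lifted: raised level more than 10 mm off the bench, or in any attitude more than 20 mm (height (world z) of any of nut0, nut1, nut2 above 0.02 m or (height (world z) of nut0 above 0.01 m and angle between nut0's own z axis and vertical below 0.2 rad) or (height (world z) of nut1 above 0.01 m and angle between nut1's own z axis and vertical below 0.2 rad) or (height (world z) of nut2 above 0.01 m and angle between nut2's own z axis and vertical below 0.2 rad)).
It fails at once if the cover, the jar or the stopper is shifted by more than 10 mm (distance of any of cover, jar, stopper from where it was at the start of the episode above 0.01 m).
It also fails if it takes over 72 s, if anything falls off the work surface, if the arm or the gripper's body presses on something with over 40 N, if the wrist force passes 120 N, or if a joint passes its speed limit or range.

## Working session

There is one attempt and no reset: what is moved stays moved. The work goes in short steps, Python scripts to look and compute and a tool call to move; the robot and the scene stay as the last step left them, time stands still between calls to the robot, and variables do not carry over. Pictures are saved under pics/ and viewed, at most 10 in all, crops included, and the job is handed in when it is done.

Besides the shell and the picture viewer there is one more tool, called as a command line: name --argument value ..., lists and objects as JSON in quotes. carry_out: Moves the arm, as the interface text tells. Its arguments: {"type":"object","properties":{"motion":{"type":"array","items":{"type":"array"}},"force":{"type":"number"}},"required":["motion"]}

```bash
mkdir -p pics
python3 - <<'E'
from workcell import *
import cv2
o=get_obs();print(o['tool_pos'],o['ee_rot'],o['t'])
for n in ['top','side']:
    f=grab_frame(n);cv2.imwrite(f'pics/{n}0.png',f[:,:,::-1])
    m=camera_model(n);print(n,m)
    for l in ['nut0','pan','cover','jar','stopper']:
        print(l,[([round(float(v)) for v in d['bbox']],round(d['confidence'],2)) for d in spot_in(n,l)][:5])
E
```

```text
[ 0.23609534 -0.57815037  0.23053166] [-3.14006001e+00  1.41114680e-04  3.87720631e-01] 0.0
top {'fx': 452.4881745536737, 'fy': 452.4881745536737, 'cx': 322.9805097930577, 'cy': 203.06266722653604, 'origin': array([ 0.4136129 , -0.06507145,  1.16684012]), 'orientation': array([ 0.10571098,  0.03243726, -1.5732588 ])}
nut0 [([385, 203, 394, 216], 0.51), ([357, 201, 369, 211], 0.37)]
pan [([195, 171, 261, 237], 0.72)]
cover [([316, 120, 352, 147], 0.89)]
jar [([356, 254, 379, 275], 0.56)]
stopper [([444, 174, 460, 193], 0.44)]
side {'fx': 448.82380949353336, 'fy': 448.82380949353336, 'cx': 313.4613448385822, 'cy': 195.01795477109144, 'origin': array([ 0.29617828, -0.57389606,  0.72414757]), 'orientation': array([ 0.7021901 , -0.00653628, -0.41695197])}
nut0 [([320, 187, 332, 198], 0.61), ([322, 232, 332, 244], 0.55)]
pan [([220, 95, 312, 158], 0.56)]
cover [([377, 167, 420, 201], 0.55)]
jar [([245, 242, 277, 277], 0.58)]
stopper [([409, 315, 430, 339], 0.97)]
```

View pics/top0.png

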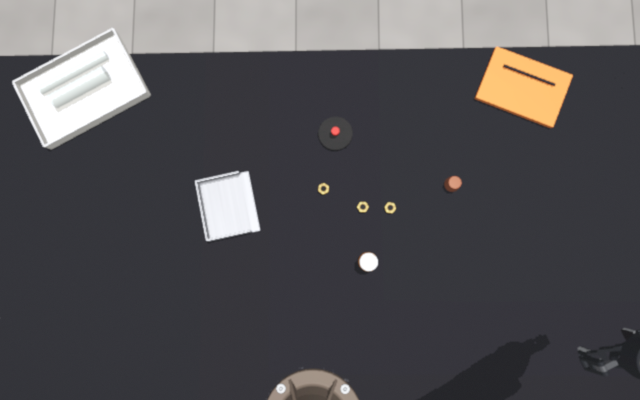

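View pics/side0.png

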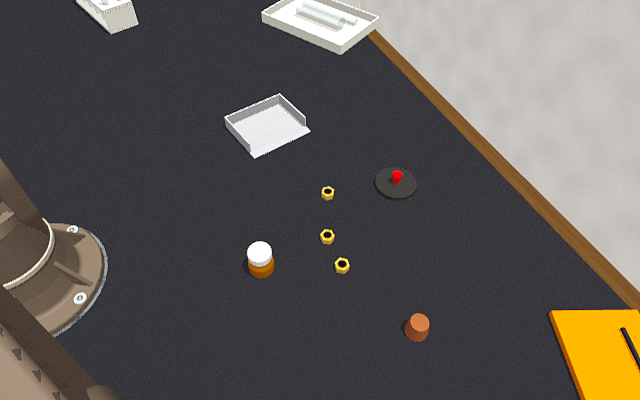

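The top view shows nuts at about (323,188), (363,207) and (390,208). The pan spans columns 195-260 with its mouth on the right. The cover is at (335,133), the jar at (368,262) and the stopper at (454,184).

```bash
cat > h.py <<'E'
import numpy as np, cv2
from scipy.spatial.transform import Rotation as R
from workcell import *
def ray(cam,uv,z):
    m=camera_model(cam);u,v=uv
    d=R.from_euler('xyz',m['orientation']).as_matrix()@[(u-m['cx'])/m['fx'],-(v-m['cy'])/m['fy'],-1]
    o=np.array(m['origin']);return (o+d*(z-o[2])/d[2])[:2]
def proj(cam,P):
    m=camera_model(cam);p=R.from_euler('xyz',m['orientation']).as_matrix().T@(np.array(P)-m['origin'])
    return np.array([m['cx']-m['fx']*p[0]/p[2],m['cy']+m['fy']*p[1]/p[2]])
def nuts(cam,f):
    h=cv2.cvtColor(f,cv2.COLOR_RGB2HSV)
    k=cv2.inRange(h,(18,90,90),(36,255,255));k=cv2.morphologyEx(k,cv2.MORPH_CLOSE,np.ones((7,7)))
    n,l,s,c=cv2.connectedComponentsWithStats(k)
    r=[]
    for i in range(1,n):
        if 40<s[i,4]<700:
            x,y,w,hh=s[i,:4];r.append(((x+w/2-.5,y+hh/2-.5),s[i,4],ray(cam,(x+w/2-.5,y+hh/2-.5),.008)))
    return r
E
python3 - <<'E'
from h import *
np.set_printoptions(precision=4,suppress=True)
for n in ['top','side']:
    f=cv2.imread(f'pics/{n}0.png')[:,:,::-1].copy()
    for q in nuts(n,f):print(n,q)
f=cv2.imread('pics/top0.png')
print('stopper',ray('top',(454,184),.03),'jar',ray('top',(368.5,262),.055),'cover',ray('top',(335.5,133.5),.01))
print('side',ray('side',(419,336-7),.0))
c=cv2.resize(f[160:250,185:275],None,fx=6,fy=6,interpolation=cv2.INTER_CUBIC)
s=cv2.resize(cv2.imread('pics/side0.png')[85:165,215:320],None,fx=6,fy=6,interpolation=cv2.INTER_CUBIC)
cv2.imwrite('pics/c.png',c);cv2.imwrite('pics/s.png',s)
E
```

```text
top ((np.float64(323.0), np.float64(188.5)), np.int32(107), array([ 0.5746, -0.0279]))
top ((np.float64(362.5), np.float64(207.0)), np.int32(103), array([ 0.526 , -0.1292]))
top ((np.float64(389.5), np.float64(207.5)), np.int32(111), array([ 0.5243, -0.1982]))
side ((np.float64(327.0), np.float64(193.0)), np.int32(152), array([ 0.5741, -0.0281]))
side ((np.float64(327.0), np.float64(236.5)), np.int32(184), array([ 0.5272, -0.1286]))
side ((np.float64(341.5), np.float64(265.0)), np.int32(199), array([ 0.5247, -0.1974]))
side ((np.float64(261.5), np.float64(268.0)), np.int32(112), array([ 0.3873, -0.1441]))
stopper [ 0.5807 -0.3583] jar [ 0.387  -0.1396] cover [ 0.7191 -0.061 ]
side [ 0.592  -0.3582]
```

View pics/c.png

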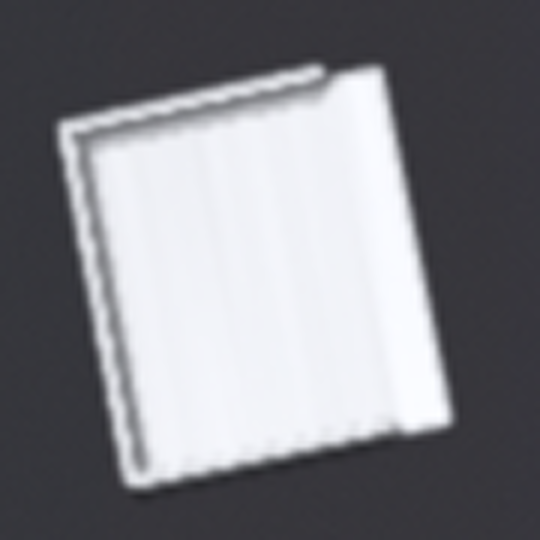

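View pics/s.png

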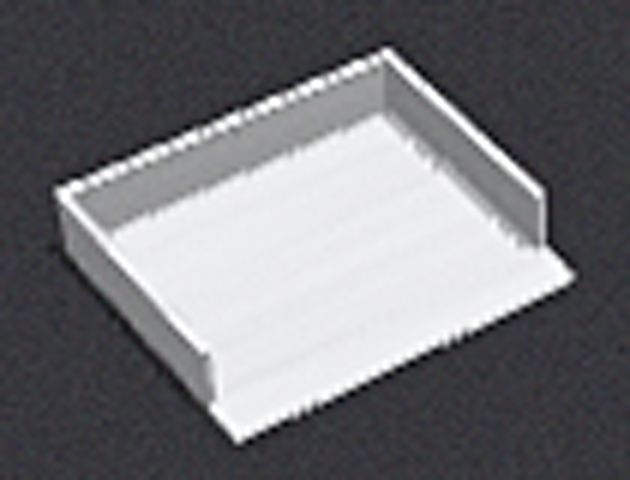

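The crops show the lip corners at crop pixels (383,66) and (452,425) in top, and (240,440) and (575,277) in side. I also have the back wall corners. Next is the pan fit.

Run:
```python
from h import *
from scipy.optimize import least_squares
np.set_printoptions(precision=4,suppress=True)
T=lambda x,y:np.array([185+(x+.5)/6-.5,160+(y+.5)/6-.5]);S=lambda x,y:np.array([215+(x+.5)/6-.5,85+(y+.5)/6-.5])
# pan points: left(+y) = larger world? x inward ~ world +y, so pan y+ ~ world -x
obs=[('top',T(62,123),(.059,-.079,.03)),('top',T(130,487),(.059,.079,.03)),('top',T(383,66),(-.075,-.077,0)),('top',T(452,425),(-.075,.077,0)),
('side',S(57,190),(.059,.079,.03)),('side',S(388,50),(.059,-.079,.03)),('side',S(240,440),(-.075,.077,0)),('side',S(575,277),(-.075,-.077,0))]
def w(p,q):
    c,s=np.cos(p[2]),np.sin(p[2]);return [p[0]+c*q[0]-s*q[1],p[1]+s*q[0]+c*q[1],q[2]]
r=least_squares(lambda p:np.concatenate([proj(c,w(p,q))-uv for c,uv,q in obs]),[.54,.2,1.6])
print(r.x,r.fun)
p=r.x
for n in [(.5744,-.028),(.5266,-.1289),(.5245,-.1978),(.581,-.358),(.387,-.140),(.719,-.061)]:
    d=np.array(n)-p[:2];c,s=np.cos(p[2]),np.sin(p[2]);print(n,[c*d[0]+s*d[1],-s*d[0]+c*d[1]])
for q in [(.0,0),(-.055,0),(-.03,.04),(-.03,-.04)]: print(q,w(p,(*q,0)))
o=get_obs();print(camera_model('wrist')['hand_eye'])
```

```text
[0.5308 0.2267 1.7799] [-0.2734 -0.0742 -0.4347 -0.3483 -0.3605  1.1013 -0.4672 -1.4338 -0.3984
  0.7069  0.3646  0.2405  0.2843  0.3563 -0.331   1.0401]
(0.5744, -0.028) [np.float64(-0.2581823632352842), np.float64(0.010192855173954782)]
(0.5266, -0.1289) [np.float64(-0.34696293161327907), np.float64(0.07789559277355391)]
(0.5245, -0.1978) [np.float64(-0.4139264040048978), np.float64(0.09425142859007322)]
(0.581, -0.358) [np.float64(-0.5823649799093733), np.float64(0.07223470432709125)]
(0.387, -0.14) [np.float64(-0.3288444025007984), np.float64(0.2167591549588881)]
(0.719, -0.061) [np.float64(-0.3204782516822353), np.float64(-0.12440797053898434)]
(0.0, 0) [np.float64(0.5307799415818878), np.float64(0.22667492512211312), 0]
(-0.055, 0) [np.float64(0.5421962919561745), np.float64(0.17287281601725066), 0]
(-0.03, 0.04) [np.float64(0.49787823516432606), np.float64(0.18902551988361604), 0]
(-0.03, -0.04) [np.float64(0.5761358484077623), np.float64(0.205631120428033), 0]
[[-0.0003  0.956   0.2935  0.0741]
 [ 1.      0.0003 -0.0002  0.0009]
 [-0.0003  0.2935 -0.956  -0.1433]
 [ 0.      0.      0.      1.    ]]
```

carry_out --motion '[[-0.6, [0.5065, -0.339, 0.11], -1.237], [-0.6, [0.5065, -0.339, 0.11], -1.237], [-0.6, [0.5065, -0.339, 0.11], -1.237], [-0.6, [0.5065, -0.339, 0.11], -1.237], [-0.6, [0.5065, -0.339, 0.11], -1.237], [-0.6, [0.5065, -0.339, 0.11], -1.237], [-0.6, [0.5065, -0.339, 0.11], -1.237], [-0.6, [0.5065, -0.339, 0.11], -1.237], [-0.6, [0.5065, -0.339, 0.11], -1.237], [-0.6, [0.5065, -0.339, 0.11], -1.237], [-0.6, [0.5065, -0.339, 0.11], -1.237], [-0.6, [0.5065, -0.339, 0.11], -1.237], [-0.6, [0.5065, -0.339, 0.11], -1.237], [-0.6, [0.5065, -0.339, 0.11], -1.237], [-0.6, [0.5065, -0.339, 0.11], -1.237], [-0.6, [0.5065, -0.339, 0.11], -1.237], [-0.6, [0.5065, -0.339, 0.11], -1.237], [-0.6, [0.5065, -0.339, 0.11], -1.237], [-0.6, [0.5065, -0.339, 0.11], -1.237], [-0.6, [0.5065, -0.339, 0.11], -1.237]]'

```text
t: 2.27
tool_pos: [0.5766, -0.0751, 0.1216]
ee_rot: [3.142, 0.001, 1.622]
contact_force: [0.5, -0.5, 0.2]
width: 0.0166
gripper_force: 0.0
```

Run:
```python
from h import *
o=get_obs();f=grab_frame('wrist');m=camera_model('wrist');cv2.imwrite('pics/w1.png',f[:,:,::-1])
H=m['hand_eye'];Rt=R.from_euler('xyz',o['ee_rot']).as_matrix()
print(o['tool_pos'],o['ee_rot'],pinch_z if 'pinch_z' in globals() else '')
for uv,a,_ in nuts('wrist',f):
    d=Rt@H[:3,:3]@[(uv[0]-m['cx'])/m['fx'],-(uv[1]-m['cy'])/m['fy'],-1]
    p=Rt@H[:3,3]+o['tool_pos'];q=p+d*(.008-p[2])/d[2];print(uv,a,q)
```

```text
[ 0.57658164 -0.07513589  0.12155909] [3.14157560e+00 9.33932833e-04 1.62221625e+00] -0.0187Traceback (most recent call last):
  File "<stdin>", line 5, in <module>
  File "h.py", line 18, in nuts
    x,y,w,hh=s[i,:4];r.append(((x+w/2-.5,y+hh/2-.5),s[i,4],ray(cam,(x+w/2-.5,y+hh/2-.5),.008)))
                                                           ~~~^^^^^^^^^^^^^^^^^^^^^^^^^^^^^^^
  File "h.py", line 6, in ray
    d=R.from_euler('xyz',m['orientation']).as_matrix()@[(u-m['cx'])/m['fx'],-(v-m['cy'])/m['fy'],-1]
                         ~^^^^^^^^^^^^^^^
KeyError: 'orientation'
```

View pics/w1.png

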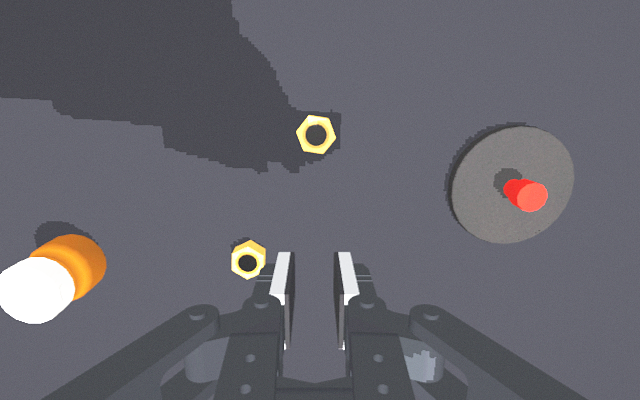

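The wrist view shows nut0 at (316,134), dead ahead on the midline between the fingertips (about x = 315). I'll go down and push.

carry_out --motion '[[-0.6, [0, 0, 0.04], 0], [-0.6, [0, 0, 0.075], 0], [-0.6, [0, 0, 0.1], 0], [-0.6, [0, 0, 0.114], 0], [-0.6, [0, 0, 0.114], 0], [-0.6, [0.006, 0, 0.114], 0], [-0.6, [0.012, 0, 0.114], 0], [-0.6, [0.018, 0, 0.114], 0], [-0.6, [0.025, 0, 0.114], 0], [-0.6, [0.035, 0, 0.114], 0], [-0.6, [0.045, 0, 0.114], 0], [-0.6, [0.055, 0, 0.114], 0], [-0.6, [0.065, 0, 0.114], 0], [-0.6, [0.075, 0, 0.114], 0], [-0.6, [0.085, 0, 0.114], 0], [-0.6, [0.095, 0, 0.114], 0], [-0.6, [0.105, 0, 0.114], 0], [-0.6, [0.115, 0, 0.114], 0], [-0.6, [0.122, 0, 0.114], 0], [-0.6, [0.127, 0, 0.114], 0]]'

```text
t: 3.98
tool_pos: [0.5701, 0.055, 0.0073]
ee_rot: [3.142, -0.0, 1.626]
contact_force: [-0.2, -1.0, -1.5]
width: 0.0167
gripper_force: 0.2
```

```bash
sed -i 's/    r=\[\]/    r=[]\n    g=(lambda c,uv,z: wray(uv,z)) if cam=="wrist" else ray/; s/s\[i,4\],ray(/s[i,4],g(/' h.py
cat >> h.py <<'E'
def wray(uv,z):
    o=get_obs();m=camera_model('wrist');H=np.array(m['hand_eye']);Rt=R.from_euler('xyz',o['ee_rot']).as_matrix()
    d=Rt@H[:3,:3]@[(uv[0]-m['cx'])/m['fx'],-(uv[1]-m['cy'])/m['fy'],-1]
    p=Rt@H[:3,3]+o['tool_pos'];return (p+d*(z-p[2])/d[2])[:2]
def pan(q):
    d=np.array(q)-[.5308,.2267];c,s=np.cos(1.78),np.sin(1.78);return np.round([c*d[0]+s*d[1],-s*d[0]+c*d[1]],4)
def look(*cams):
    for c in cams:
        f=grab_frame(c)
        for uv,a,q in nuts(c,f):
            if a<3000: print(c,np.round(uv),a,np.round(q,4),pan(q))
E
sed -i 's/s\[i,4\]<700/s[i,4]<(3000 if cam=="wrist" else 700)/' h.py
python3 -c "
from h import *
o=get_obs();print(pan(o['tool_pos'][:2]));look('top','side','wrist')"
```

```text
[-0.1762 -0.0028]
top [362. 207.] 103 [ 0.526  -0.1292] [-0.3472  0.0787]
top [390. 208.] 112 [ 0.5243 -0.1982] [-0.4143  0.0946]
side [327. 236.] 182 [ 0.5272 -0.1286] [-0.3468  0.0773]
side [342. 265.] 197 [ 0.5247 -0.1974] [-0.4135  0.094 ]
side [261. 268.] 182 [ 0.3865 -0.1437] [-0.3324  0.2181]
wrist [316. 226.] 2403 [0.5696 0.0738] [-0.1576 -0.0062]
```

carry_out --motion '[[-0.6, [0.006, 0, 0], 0], [-0.6, [0.014, 0, 0], 0], [-0.6, [0.024, 0, 0], 0], [-0.6, [0.034, 0, 0], 0], [-0.6, [0.045, 0, 0], 0], [-0.6, [0.056, 0, 0], 0], [-0.6, [0.067, 0, 0], 0], [-0.6, [0.078, 0, 0], 0], [-0.6, [0.089, 0, 0], 0], [-0.6, [0.1, 0, 0], 0], [-0.6, [0.111, 0, 0], 0], [-0.6, [0.122, 0, 0], 0], [-0.6, [0.133, 0, 0], 0], [-0.6, [0.144, 0, 0], 0], [-0.6, [0.155, 0, 0], 0], [-0.6, [0.164, 0, 0], 0], [-0.6, [0.172, 0, 0], 0], [-0.6, [0.178, 0, 0], 0], [-0.6, [0.182, 0, 0], 0], [-0.6, [0.182, 0, 0], 0]]'

```text
t: 5.8
tool_pos: [0.5603, 0.2364, 0.0073]
ee_rot: [3.141, -0.0, 1.626]
contact_force: [0.3, -0.2, 0.2]
width: 0.0175
gripper_force: 0.0
```

```bash
python3 -c "
from h import *
o=get_obs();print(pan(o['tool_pos'][:2]),o['tool_pos'][2],o['contact_force']);look('wrist')"
```

```text
[ 0.0033 -0.0308] 0.0073096040573870265 [ 0.28216586 -0.24577194  0.17001258]
wrist [315. 229.] 2248 [0.5595 0.2541] [ 0.0209 -0.0337]
```

carry_out --motion '[[-0.6, [-0.015, 0, 0], 0], [-0.6, [-0.035, 0, 0], 0], [-0.6, [-0.06, 0, -0.03], 0], [-0.6, [-0.08, 0, -0.06], 0], [-0.6, [-0.11, -0.01, -0.09], 0], [-0.6, [-0.3975, -0.0556, -0.1], 0.053], [-0.6, [-0.3975, -0.0556, -0.1], 0.053], [-0.6, [-0.3975, -0.0556, -0.1], 0.053], [-0.6, [-0.3975, -0.0556, -0.1], 0.053], [-0.6, [-0.3975, -0.0556, -0.1], 0.053], [-0.6, [-0.3975, -0.0556, -0.1], 0.053], [-0.6, [-0.3975, -0.0556, -0.1], 0.053], [-0.6, [-0.3975, -0.0556, -0.1], 0.053], [-0.6, [-0.3975, -0.0556, -0.1], 0.053], [-0.6, [-0.3975, -0.0556, -0.1], 0.053], [-0.6, [-0.3975, -0.0556, -0.1], 0.053], [-0.6, [-0.3975, -0.0556, -0.1], 0.053], [-0.6, [-0.3975, -0.0556, -0.1], 0.053]]'

```text
t: 7.35
tool_pos: [0.5265, -0.1633, 0.1073]
ee_rot: [-3.142, -0.0, 1.574]
contact_force: [0.1, 1.2, -0.1]
width: 0.0172
gripper_force: 0.0
```

```bash
python3 -c "
from h import *
o=get_obs();print(o['tool_pos'],o['ee_rot']);look('wrist','top','side')"
```

```text
[ 0.5264635  -0.16330616  0.10730998] [-3.14156055e+00 -3.22614714e-04  1.57398497e+00]
wrist [316. 154.] 868 [ 0.5272 -0.1292] [-0.3473  0.0775]
wrist [106. 174.] 836 [ 0.3821 -0.1428] [-0.3305  0.2221]
wrist [312. 248.] 876 [ 0.5249 -0.1989] [-0.4151  0.0942]
top [214. 196.] 54 [0.5582 0.2559] [ 0.0228 -0.0329]
top [362. 206.] 104 [ 0.5273 -0.1293] [-0.3475  0.0774]
side [273. 114.] 85 [0.5604 0.2572] [ 0.0237 -0.0352]
side [327. 236.] 184 [ 0.5272 -0.1286] [-0.3468  0.0773]
side [342. 265.] 198 [ 0.5256 -0.1977] [-0.4141  0.0933]
side [261. 268.] 177 [ 0.3861 -0.1447] [-0.3333  0.2186]
```

carry_out --motion '[[-0.6, [0, 0.0005, 0.04], 0], [-0.6, [0, 0.0005, 0.07], 0], [-0.6, [0, 0.0005, 0.09], 0], [-0.6, [0, 0.0005, 0.1], 0], [-0.6, [0, 0.0005, 0.1], 0], [-0.6, [0.005, 0.0005, 0.1], 0], [-0.6, [0.01, 0.0005, 0.1], 0], [-0.6, [0.016, 0.0005, 0.1], 0], [-0.6, [0.024, 0.0005, 0.1], 0], [-0.6, [0.034, 0.0005, 0.1], 0], [-0.6, [0.045, 0.0005, 0.1], 0], [-0.6, [0.056, 0.0005, 0.1], 0], [-0.6, [0.067, 0.0005, 0.1], 0], [-0.6, [0.078, 0.0005, 0.1], 0], [-0.6, [0.089, 0.0005, 0.1], 0], [-0.6, [0.1, 0.0005, 0.1], 0], [-0.6, [0.111, 0.0005, 0.1], 0], [-0.6, [0.122, 0.0005, 0.1], 0], [-0.6, [0.13, 0.0005, 0.1], 0], [-0.6, [0.136, 0.0005, 0.1], 0]]'

```text
t: 9.17
tool_pos: [0.5266, -0.0272, 0.0073]
ee_rot: [-3.141, -0.0, 1.573]
contact_force: [-0.8, -0.6, -1.2]
width: 0.0175
gripper_force: 0.3
```

```bash
python3 -c "
from h import *
o=get_obs();print(o['tool_pos'],o['ee_rot'],pan(o['tool_pos'][:2]));look('wrist')"
```

```text
[ 0.5266373  -0.02721756  0.00726985] [-3.14148992e+00 -2.68974780e-04  1.57275035e+00] [-0.2475  0.0568]
wrist [314. 230.] 2024 [ 0.5262 -0.0078] [-0.2284  0.0532]
```

carry_out --motion '[[-0.6, [0.006, 0, 0], 0], [-0.6, [0.014, 0, 0], 0], [-0.6, [0.024, 0, 0], 0], [-0.6, [0.036, 0, 0], 0], [-0.6, [0.049, 0, 0], 0], [-0.6, [0.062, 0, 0], 0], [-0.6, [0.075, 0, 0], 0], [-0.6, [0.088, 0, 0], 0], [-0.6, [0.101, 0, 0], 0], [-0.6, [0.114, 0, 0], 0], [-0.6, [0.127, 0, 0], 0], [-0.6, [0.14, 0, 0], 0], [-0.6, [0.153, 0, 0], 0], [-0.6, [0.166, 0, 0], 0], [-0.6, [0.179, 0, 0], 0], [-0.6, [0.192, 0, 0], 0], [-0.6, [0.205, 0, 0], 0], [-0.6, [0.217, 0, 0], 0], [-0.6, [0.226, 0, 0], 0], [-0.6, [0.232, 0, 0], 0]]'

```text
t: 10.88
tool_pos: [0.5264, 0.2051, 0.0073]
ee_rot: [3.142, -0.001, 1.573]
contact_force: [0.3, -0.0, 0.0]
width: 0.0171
gripper_force: 0.2
```

```bash
python3 -c "
from h import *
o=get_obs();print(o['tool_pos'],o['ee_rot'],pan(o['tool_pos'][:2]),o['contact_force']);look('wrist')"
```

```text
[0.52635413 0.20505359 0.00729834] [ 3.14152395e+00 -5.02841650e-04  1.57285146e+00] [-0.0203  0.0088] [ 0.34994869 -0.00302202  0.03502981]
wrist [402. 154.] 2411 [0.561  0.2568] [ 0.0232 -0.0357]
wrist [314. 232.] 1865 [0.5258 0.2234] [-0.0021  0.0056]
```

carry_out --motion '[[-0.6, [0.006, 0, 0], 0], [-0.6, [0.012, 0, 0], 0], [-0.6, [0.012, 0, 0], 0], [-0.6, [0.0, 0, 0], 0], [-0.6, [-0.02, 0, 0], 0], [-0.6, [-0.05, 0, -0.03], 0], [-0.6, [-0.07, 0, -0.065], 0], [-0.6, [-0.1, 0, -0.1], 0], [-0.6, [-0.443, 0, -0.1], -0.067], [-0.6, [-0.443, 0, -0.1], -0.067], [-0.6, [-0.443, 0, -0.1], -0.067], [-0.6, [-0.443, 0, -0.1], -0.067], [-0.6, [-0.443, 0, -0.1], -0.067], [-0.6, [-0.443, 0, -0.1], -0.067], [-0.6, [-0.443, 0, -0.1], -0.067], [-0.6, [-0.443, 0, -0.1], -0.067], [-0.6, [-0.443, 0, -0.1], -0.067], [-0.6, [-0.443, 0, -0.1], -0.067], [-0.6, [-0.443, 0, -0.1], -0.067], [-0.6, [-0.443, 0, -0.1], -0.067]]'

```text
t: 12.6
tool_pos: [0.5264, -0.2387, 0.1072]
ee_rot: [-3.141, -0.001, 1.639]
contact_force: [0.6, 0.5, 0.1]
width: 0.0172
gripper_force: 0.0
```

```bash
python3 -c "
from h import *
o=get_obs();print(o['tool_pos'],o['ee_rot']);look('wrist','top','side')"
```

```text
[ 0.52636055 -0.23873212  0.10716545] [-3.14118216e+00 -8.38211618e-04  1.63925763e+00]
wrist [102.  36.] 957 [ 0.3878 -0.1393] [-0.3283  0.2159]
wrist [316. 146.] 863 [ 0.5249 -0.198 ] [-0.4142  0.094 ]
top [214. 196.] 57 [0.5582 0.2559] [ 0.0228 -0.0329]
top [390. 208.] 108 [ 0.5243 -0.1982] [-0.4143  0.0946]
top [222. 208.] 51 [0.5254 0.2355] [0.0097 0.0034]
side [268. 118.] 182 [0.5432 0.2462] [ 0.0165 -0.0162]
side [342. 265.] 199 [ 0.5256 -0.1977] [-0.4141  0.0933]
side [261. 268.] 192 [ 0.3865 -0.1437] [-0.3324  0.2181]
```

carry_out --motion '[[-0.6, [0, 0.001, 0.04], 0], [-0.6, [0, 0.001, 0.07], 0], [-0.6, [0, 0.001, 0.09], 0], [-0.6, [0, 0.001, 0.1], 0], [-0.6, [0, 0.001, 0.1], 0], [-0.6, [0.006, 0.001, 0.1], 0], [-0.6, [0.012, 0.001, 0.1], 0], [-0.6, [0.018, 0.001, 0.1], 0], [-0.6, [0.025, 0.001, 0.1], 0], [-0.6, [0.034, 0.001, 0.1], 0], [-0.6, [0.045, 0.001, 0.1], 0], [-0.6, [0.057, 0.001, 0.1], 0], [-0.6, [0.069, 0.001, 0.1], 0], [-0.6, [0.081, 0.001, 0.1], 0], [-0.6, [0.093, 0.001, 0.1], 0], [-0.6, [0.105, 0.001, 0.1], 0], [-0.6, [0.117, 0.001, 0.1], 0], [-0.6, [0.128, 0.001, 0.1], 0], [-0.6, [0.136, 0.001, 0.1], 0], [-0.6, [0.14, 0.001, 0.1], 0]]'

```text
t: 14.42
tool_pos: [0.5183, -0.0982, 0.0073]
ee_rot: [-3.142, -0.0, 1.64]
contact_force: [-0.3, 0.1, -0.7]
width: 0.0174
gripper_force: 0.1
```

carry_out --motion '[[-0.6, [0.006, 0, 0], 0], [-0.6, [0.014, 0, 0], 0], [-0.6, [0.024, 0, 0], 0], [-0.6, [0.036, 0, 0], 0], [-0.6, [0.049, 0, 0], 0], [-0.6, [0.062, 0, 0], 0], [-0.6, [0.075, 0, 0], 0], [-0.6, [0.088, 0, 0], 0], [-0.6, [0.101, 0, 0], 0], [-0.6, [0.114, 0, 0], 0], [-0.6, [0.127, 0, 0], 0], [-0.6, [0.14, 0, 0], 0], [-0.6, [0.153, 0, 0], 0], [-0.6, [0.166, 0, 0], 0], [-0.6, [0.178, 0, 0], 0], [-0.6, [0.188, 0, 0], 0], [-0.6, [0.196, 0, 0], 0], [-0.6, [0.2, 0, 0], 0]]'

```text
t: 15.92
tool_pos: [0.5046, 0.1012, 0.0073]
ee_rot: [3.141, -0.0, 1.64]
contact_force: [-0.0, -0.1, 0.1]
width: 0.017
gripper_force: 0.1
```

```bash
python3 -c "
from h import *
o=get_obs();print(o['tool_pos'],o['ee_rot'],pan(o['tool_pos'][:2]),o['contact_force']);look('wrist')"
```

```text
[0.50464737 0.10121638 0.00732728] [ 3.14148347e+00 -4.42559594e-04  1.64003711e+00] [-0.1173  0.0516] [-0.04803746 -0.07644532  0.13571641]
wrist [312. 228.] 2267 [0.5019 0.1202] [-0.0982  0.0504]
```

carry_out --motion '[[-0.6, [0.006, 0, 0], 0], [-0.6, [0.014, 0, 0], 0], [-0.6, [0.024, 0, 0], 0], [-0.6, [0.034, 0, 0], 0], [-0.6, [0.044, 0, 0], 0], [-0.6, [0.054, 0, 0], 0], [-0.6, [0.064, 0, 0], 0], [-0.6, [0.074, 0, 0], 0], [-0.6, [0.082, 0, 0], 0], [-0.6, [0.088, 0, 0], 0], [-0.6, [0.088, 0, 0], 0], [-0.6, [0.078, 0, 0], 0], [-0.6, [0.06, 0, 0], 0], [-0.6, [0.03, 0, -0.03], 0], [-0.6, [0, 0, -0.06], 0], [-0.6, [-0.04, 0, -0.1], 0], [-0.6, [-0.08, 0, -0.13], 0], [-0.6, [-0.1, 0, -0.15], 0], [-0.6, [-0.1, 0, -0.15], 0], [-0.6, [-0.1, 0, -0.15], 0]]'

```text
t: 17.63
tool_pos: [0.5128, -0.0051, 0.1595]
ee_rot: [3.138, 0.002, 1.631]
contact_force: [-0.7, 0.2, 0.1]
width: 0.0173
gripper_force: 0.0
```

```bash
python3 -c "
from h import *
print(get_obs()['tool_pos']);look('wrist','top');cv2.imwrite('pics/e.png',grab_frame('side')[:,:,::-1])"
```

```text
[ 0.51275838 -0.00512932  0.15953761]
wrist [166. 308.] 133 [ 0.3796 -0.1304] [-0.318   0.2221]
top [214. 196.] 55 [0.5582 0.2559] [ 0.0228 -0.0329]
top [222. 208.] 53 [0.5254 0.2355] [0.0097 0.0034]
top [232. 220.] 55 [0.4954 0.2088] [-0.0101  0.0383]
```

View pics/e.png

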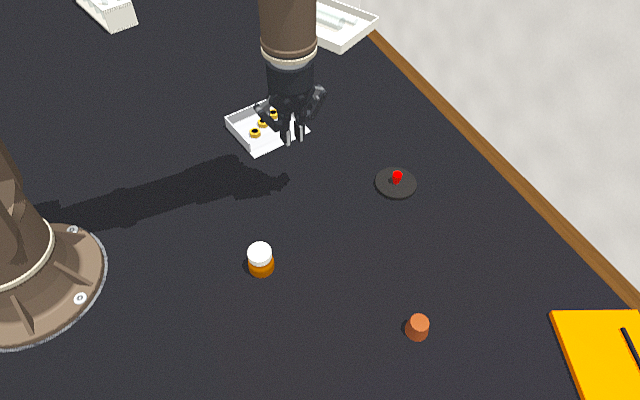

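The side view shows all three nuts in the pan, at about (255,132), (263,123) and (273,114). The cover, jar and stopper are where they were, and the gripper is clear.

```bash
python3 -c "
from workcell import *
print(hand_in())"
```

```text
the job is handed in; nothing more can be done
None
```

All three nuts were pushed into the pan, measured at 45 mm or more behind the mouth; the cover, jar and stopper look unmoved in the final picture, and the job was handed in after about 18 s (no verdict was returned).

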